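# Find the free play of a table drive and pin its lever in the middle

## Task

The hand lever of the sample-table drive has free play before it takes the table along. Holding the black knob, swing the lever gently to the right (as seen from the robot) until you just feel the drive resist, then to the left until it resists there, and bring it to the middle between these two points; there push the knob straight down until its pin is fully home in the drive, and let go. Do not force the lever or the pin (the drive takes less than 14 N at the knob), and leave the timer, the petri dish, the beaker and the marker where they are.

Things in the scene. Friction and masses are not known exactly. Their poses are not given: they have to be found in the camera images.
- housing: Fixed grey drive housing, base 245 x 220 mm, cover 50 mm above the bench. Origin on the bench under the lever's vertical spindle; at lever value 0 the lever points along this body's -x (towards the robot at yaw 0). Spans x -188 to +58, y -110 to +110 mm. A plain round sample table, 96 mm across, top at 94 mm, sits over the spindle. Slots and ticks on the cover do not show where the play lies.
- lever (a joint): Angle of the lever about the spindle, rad; positive is anticlockwise from above: the knob goes to the robot's right (-y). Starts within 0.02 of 0, inside the free play, moves there with about 0.6 N at the knob, stays where left. The unseen play reaches 0.15 to 0.26 rad (19 to 34 mm at the knob) each side of its middle, which lies at -0.12 to 0.12. Right end above 0, left end below 0. Stops at +-0.55.
- plunger (a joint): How far the knob and its pin are pushed down in the lever's end, m: 0 up (start), 0.012 fully home, the knob's underside on the lever. Slides at about 2 N, stays where left. The 8 mm round-tipped pin meets a hidden plate after 5 mm and goes on only over its one hole, 12 mm wide, exactly in the middle of the play; up to 3 mm off it finds the hole by itself if the lever can yield sideways.
- knob_top (a point): Centre of the top of the black round knob, 26 mm diameter, 34 mm tall, straight sided from 7 to 30 mm above its underside, axis vertical, 130 mm from the spindle axis. Top 118 mm above the bench when up, 106 mm when home.
- spindle (a point): Point on the lever's vertical turning axis, 72 mm above the bench.
- timer: Bystander: small white bench timer with three buttons, 62 x 66 x 21 mm, loose; origin at its underside.
- petri_3: Bystander: clear petri dish, 58 mm diameter, 15 mm high, loose; origin at its underside.
- beaker: Bystander: clear small beaker, 51 mm diameter, 64 mm high, loose; origin at its underside.
- marker_1: Bystander: marker pen, 135 mm long, 17 mm thick, lying loose; origin at its underside.
- lever_arm: The steel lever with all it carries: flat bar 18 mm wide, 62 to 72 mm above the bench, from the spindle to a 22 mm round boss under the knob. Origin on the bench under the spindle; points along its own -x. Beyond either end of the free play the drive winds up like a stiff spring: about 2 N more at the knob for each mm.

How it is judged (in metres and radians):
On the way, in this order (a step that is already met when the one before it is completed fails the run):
1. the lever was swung to the right until the drive resisted (contact force between lever_arm and housing above 1 N and value of joint lever above 0.02 rad and value of joint plunger below 0.004 m), for 0.04 s.
2. the lever was swung to the left until the drive resisted (contact force between lever_arm and housing above 1 N and value of joint lever below -0.02 rad and value of joint plunger below 0.004 m), for 0.04 s.
3. the knob was pushed home, its pin in the hole at the middle of the play (value of joint plunger above 0.0105 m), for 0.2 s.
At the end, for the whole second after the job is handed in: The knob is pushed down at least 10.5 mm of its 12 mm, so that its pin stands in the hole at the middle of the free play, and the lever is at rest and released (value of joint plunger above 0.0105 m and velocity of joint lever between -0.05 and 0.05 rad/s); the robot touches nothing.
It fails at once if the lever or its pin was forced against the drive with more than 20 N at the parts inside (about 14 N sideways at the knob) (contact force between lever_arm and housing above 20 N).
It fails at once if a bystander (timer, petri dish, beaker or marker) was moved by more than 15 mm (distance of any of timer, petri_3, beaker, marker_1 from where it was at the start of the episode above 0.015 m).
It also fails if it takes over 72 s, if anything falls off the work surface, if the arm or the gripper's body presses on something with over 40 N, if the wrist force passes 120 N, or if a joint passes its speed limit or range.

## Robot

A 7-joint arm with a two-finger parallel gripper is mounted at the origin on a cart in front of the work surface, level with it; the furniture and walls round the work are solid. World frame = base frame: x ahead of the robot, y to its left, z up, the work surface at z = 0. Lengths are in mm, angles in rad, forces in N, time in s.
With the tool pointing down it reaches from about 425 to 825 mm from the base axis. Payload 3.6 kg.
Tool frame: the origin (TCP) lies at the very end of the fingers, on their centre line; the grasp point (between the pads) lies 19 mm behind it; z points along the fingers, y is the direction in which the jaws open and shut (so a half turn about z gives the same grasp; the last joint's range is limited). The gripper opens to 85 mm and grips with 20 to 120 N. Pads are 22 mm wide; open, the fingers measure 114 mm over their backs; the gripper's body (76 mm by 85 mm) begins 54 mm behind the grasp point. The pads swing forward as they close: fully open they stand 13 mm farther back than shut.
Start: joints at [1.312, 0.615, -0.013, 1.423, 0.008, 1.103, -0.04], TCP at [149.338, -632.583, 231.297] pointing down, gripper open.
Joint ranges: [-3.12, 3.12], [-0.3, 2.06], [-1.34, 1.32], [0.26, 2.42], [-1.36, 4.5], [0.01, 1.98], [-2.84, 2.84]. Speed limits (rad/s): [2.79, 2.79, 3.14, 3.14, 3.14, 3.14, 3.14].

## Interface

Orientations are given as a unit quaternion [x, y, z, w].
In Python, from cell import * gives the robot as it stands.
- The arm moves only by the tool jog_arm, never from a script. Its argument "motion" is a list of rows, each an object with "delta_pos": the shift along the tool's x, y, z in cm, a list of three; "angular": the turn, a rotation vector about the tool's x, y, z in degrees, a list of three. In form: [{"delta_pos": [dx, dy, dz], "angular": [rx, ry, rz]}, ...]. A call has 1 to 5 rows; each row is the pose to reach, as a shift and turn from the pose commanded when the call began, along the tool's axes at that moment; what a row does not reach only later rows make up. A row lasts 1/10 s, in which the tool goes at most 50 mm and 8.59 degrees, less where a joint would pass 70% of its speed; a pose out of reach is approached as far as the arm can. A call with a gripper value outside its range is refused whole. "gripper" is the finger opening in cm, from 0 to 8.54, set as the call begins (left out, the last holds). The fingers move at their own pace and stop on an object; "newtons" is the grip in N (left out, the last holds). Time passes only in rows, so rows that repeat a pose let the fingers close. It gives the time, the measured TCP pose, the force and the opening at its end, in the units of the state.
- read_state(): the state, without advancing time (a new reading comes with each control period).
- snapshot(name): name is "side" or "top"; returns the picture (384x512x3 uint8, red, green, blue); there is no depth.
- calibration(name): a dict with "intrinsics" (3x3 intrinsics, pixels), "world_from_camera" (4x4, takes a point from camera to world coordinates). Camera axes: x right, y up, looking along -z (the intrinsics and any distortion apply to the point x, -y, -z); pixel columns grow to the right and rows downward; lengths in mm; the calibration is good to about 2 mm. A picture is of the moment at which its call begins. calibration takes no time and is no camera call.
- hand_in(): hands the job in, once; it reports no verdict.
The state is a dict: "t": time; "joint_positions": joint angles; "qd": joint speeds; "joint_efforts": joint torques, N m; "ee_pos": TCP position; "orientation": TCP orientation; "ft_force": force on the tool from outside, world axes, zero at the start; "wrist_torque": the same for the moment, N m; "gripper_width": finger opening in mm.
Only numpy, scipy, OpenCV 4.12 (cv2) and the standard library are available. Lean on these libraries where they do the work, as an engineer would, in place of code of your own. Each camera call takes 0.05 s, during which the arm holds its last target. There are 200 camera calls.

## Working session

There is one attempt and no reset: what is moved stays moved. The work goes in short steps, Python scripts to look and compute and a tool call to move; the robot and the scene stay as the last step left them, time stands still between calls to the robot, and variables do not carry over. Pictures are saved under pics/ and viewed, about 8 in all and at most 12, crops included, and the job is handed in when it is done.

Besides the shell and the picture viewer there is one more tool, called after "Emit:" by a JSON object that holds its "method" and its "body". jog_arm: Moves the arm, as the interface text tells. Its arguments: {"type":"object","properties":{"motion":{"type":"array","items":{"type":"object","properties":{"delta_pos":{"type":"array","items":{"type":"number"}},"angular":{"type":"array","items":{"type":"number"}}}}},"gripper":{"type":"number"},"newtons":{"type":"number"}},"required":["motion"]}

```bash
mkdir -p pics; python3 - <<'E'
from cell import *
import cv2
for n in("side","top"):
    cv2.imwrite(f"pics/{n}0.png",snapshot(n)[:,:,::-1]); c=calibration(n); print(n,c["intrinsics"],c["world_from_camera"],[k for k in c])
s=read_state();print(s)
E
```

```text
side [[453.61531732   0.         253.45111614]
 [  0.         453.61531732 186.75297458]
 [  0.           0.           1.        ]] [[-9.88470161e-01  8.24450406e-02 -1.27002189e-01  5.23209684e+02]
 [-1.51050681e-01 -5.95131273e-01  7.89305049e-01  7.40829913e+02]
 [-1.05086877e-02  7.99388256e-01  6.00722884e-01  6.49175906e+02]
 [ 0.00000000e+00  0.00000000e+00  0.00000000e+00  1.00000000e+00]] ['intrinsics', 'world_from_camera']
top [[473.52255225   0.         257.64003658]
 [  0.         473.52255225 189.58480183]
 [  0.           0.           1.        ]] [[ 2.81746706e-02  9.91425757e-01 -1.27597635e-01  4.96780628e+02]
 [-9.97144816e-01  3.68220597e-02  6.59268618e-02  1.11160560e+02]
 [ 7.00599966e-02  1.25375853e-01  9.89632504e-01  1.17101019e+03]
 [ 0.00000000e+00  0.00000000e+00  0.00000000e+00  1.00000000e+00]] ['intrinsics', 'world_from_camera']
{'t': 0.1, 'joint_positions': array([ 1.31247871,  0.61584226, -0.01259992,  1.42474348,  0.00810683,
        1.10337977, -0.04041617]), 'qd': array([-0.00241137, -0.0031551 ,  0.00218748, -0.00537953, -0.00013627,
        0.00036411, -0.00130082]), 'joint_efforts': array([ 1.50924909e-03, -4.70381320e+01,  2.60860920e-01, -1.71571112e+01,
        1.02415716e-02,  5.84662543e-03,  1.23367676e-05]), 'ee_pos': array([ 149.17972474, -631.94848443,  230.23959628]), 'orientation': array([ 9.93287174e-01,  1.15668674e-01, -1.56361290e-04, -1.15067748e-03]), 'ft_force': array([-0.52397373,  0.2357709 ,  0.69242729]), 'wrist_torque': array([ 0.03656252,  0.02072073, -0.01205884]), 'gripper_width': 85.2791889659559}
```

View pics/side0.png

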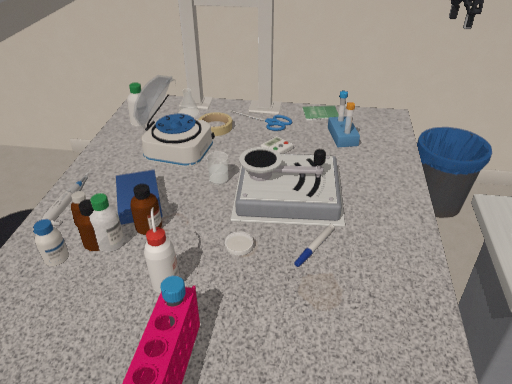

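View pics/top0.png

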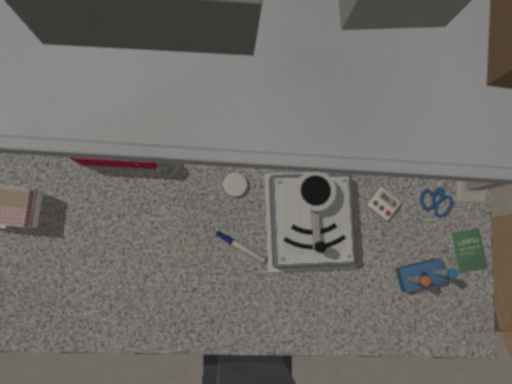

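The side view shows the knob top near (320,154) with the lever running left to the table at (262,158). The top view shows the knob near (320,247) and the table at (317,190). I'll zoom in on both.

```bash
python3 - <<'E'
import cv2,numpy as np
a=cv2.imread("pics/side0.png")[140:215,230:350];b=cv2.imread("pics/top0.png")[165:275,260:360]
f=lambda i,s:cv2.resize(i,None,fx=s,fy=s,interpolation=cv2.INTER_CUBIC)
A=f(a,4);B=f(b,4)*1
B=cv2.resize(B,(320,352)); 
H=max(A.shape[0],B.shape[0]);P=np.zeros((H,800,3),np.uint8);P[:300,:480]=A;P[:352,480:800]=B
cv2.imwrite("pics/crop0.png",P)
E
```

```text
(no output)
```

View pics/crop0.png

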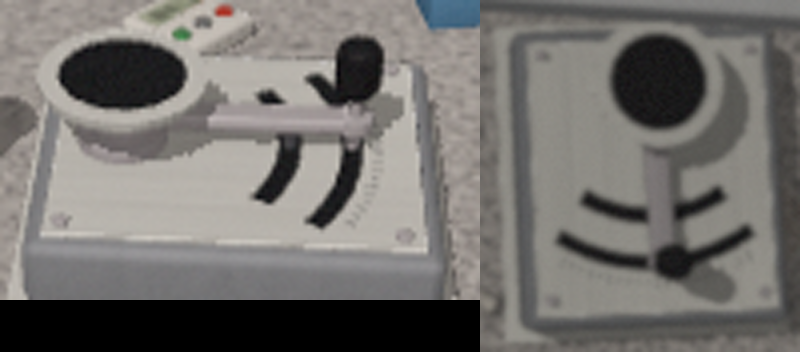

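The crop puts the knob top at about side (320,151.8) and top (320.3,246.6). The table's dark disc is at side (260.5,158.5) and top (315.6,190.6).

```bash
cat > h.py <<'E'
from cell import *
import numpy as np
def ray(n,u,v):
    c=calibration(n);K=np.array(c["intrinsics"]);T=np.array(c["world_from_camera"])
    d=np.linalg.inv(K)@[u,v,1];d=T[:3,:3]@[d[0],-d[1],-d[2]];return T[:3,3],d/np.linalg.norm(d)
def tri(a,b):
    (p,d),(q,e)=ray("side",*a),ray("top",*b)
    s=np.linalg.lstsq(np.c_[d,-e],q-p,rcond=None)[0];x,y=p+s[0]*d,q+s[1]*e
    return (x+y)/2,np.linalg.norm(x-y)
def at(n,p,z):
    o,d=ray(n,*p);return o+d*(z-o[2])/d[2]
def proj(n,X):
    c=calibration(n);K=np.array(c["intrinsics"]);T=np.linalg.inv(np.array(c["world_from_camera"]));x=T[:3,:3]@X+T[:3,3];p=K@[x[0],-x[1],-x[2]];return p[:2]/p[2]
E
python3 - <<'E'
from h import *
np.set_printoptions(precision=1,suppress=True)
print(tri((320,151.8),(320.3,246.6)),at("side",(320,151.8),118),at("top",(320.3,246.6),114))
print(tri((260.5,158.5),(315.6,190.6)),at("side",(260.5,158.5),94),at("top",(315.6,190.6),94))
print(at("top",(384,204),21),at("top",(235,185),15),at("top",(240,246),15))
from scipy.spatial.transform import Rotation as R
s=read_state();print(R.from_quat(s["orientation"]).as_matrix(),s["ee_pos"])
for n,p in (("side",(219,180)),): print(at(n,p,0))
print(proj("top",np.array([149,-632,230.])))
E
```

```text
(array([ 510.6, -103.1,  116.9]), np.float64(2.2945622299896016)) [ 511.8 -101.4  118. ] [ 509.5 -103.7  114. ]
(array([639.7, -95.4,  93. ]), np.float64(2.6298787288862147)) [640.9 -94.   94. ] [638.3 -95.2  94. ]
[ 620.6 -281.9   21. ] [655.1  90.3  15. ] [506.5  73.1  15. ]
[[ 1.   0.2 -0. ]
 [ 0.2 -1.   0. ]
 [-0.  -0.  -1. ]] [ 149.2 -631.9  230.2]
[ 747.7 -127.7    0. ]
[594.3 437.6]
```

```bash
cat >> h.py <<'E'
from scipy.spatial.transform import Rotation as R
np.set_printoptions(precision=2,suppress=True)
def go(x,y,z):
    s=read_state();M=R.from_quat(s["orientation"]).as_matrix();print("cm",M.T@(np.array([x,y,z])-s["ee_pos"])/10,"yaw",np.degrees(np.arctan2(M[1,0],M[0,0])))
E
python3 - <<'E'
from h import *
print(tri((351,106),(425,281)),tri((343,95),(452,273)))
go(510.5,-103,230)
E
```

```text
(array([ 439.61, -345.35,  109.82]), np.float64(1.2002483798468515)) (array([ 459.33, -409.21,  109.21]), np.float64(1.7728143203342819))
cm [ 47.32 -43.18   0.12] yaw 13.284401253768246
```

Emit:
{"method": "jog_arm", "body": {"motion": [{"delta_pos": [3.2,-2.9,0]},{"delta_pos": [6.4,-5.8,0]},{"delta_pos": [9.6,-8.8,0]},{"delta_pos": [12.8,-11.7,0]},{"delta_pos": [16,-14.6,0]}]}}

```text
validation failed for argument at $.mo...
```

Emit:
{"method": "jog_arm", "body": {"motion": [{"delta_pos": [3.2,-2.9,0]},{"delta_pos": [6.4,-5.8,0]},{"delta_pos": [9.6,-8.8,0]},{"delta_pos": [12.8,-11.7,0]},{"delta_pos": [16,-14.6,0]}]}}

```text
validation failed for argument at $.mo...
```

Emit:
{"method": "jog_arm", "body": {"motion": [{"delta_pos": [3.2,-2.9,0]},{"delta_pos": [6.4,-5.8,0]},{"delta_pos": [9.6,-8.8,0],"angular": [0,0,3]},{"delta_pos": [12.3,-11.3,0],"angular": [0,0,6]},{"delta_pos": [15.3,-14.0,0],"angular": [0,0,9.8]}]}}

```text
validation failed for argument at $.mo...
```

```bash
python3 - <<'E'
from h import *
go(510.5,-103,150);print(read_state())
E
```

```text
cm [ 47.32 -43.16   8.12] yaw 13.284401253768246
{'t': 0.1, 'joint_positions': array([ 1.31,  0.62, -0.01,  1.42,  0.01,  1.1 , -0.04]), 'qd': array([-0.  , -0.  ,  0.  , -0.01, -0.  ,  0.  , -0.  ]), 'joint_efforts': array([  0.  , -47.04,   0.26, -17.16,   0.01,   0.01,   0.  ]), 'ee_pos': array([ 149.18, -631.95,  230.24]), 'orientation': array([ 0.99,  0.12, -0.  , -0.  ]), 'ft_force': array([-0.52,  0.24,  0.69]), 'wrist_torque': array([ 0.04,  0.02, -0.01]), 'gripper_width': 85.2791889659559}
```

Every row probably needs "angular".

Emit:
{"method": "jog_arm", "body": {"motion": [{"delta_pos": [3.2,-2.9,0],"angular": [0,0,0]},{"delta_pos": [6.4,-5.8,0],"angular": [0,0,0]},{"delta_pos": [9.6,-8.8,0],"angular": [0,0,0]},{"delta_pos": [12.8,-11.7,0],"angular": [0,0,0]},{"delta_pos": [16,-14.6,0],"angular": [0,0,0]}]}}

```text
t: 0.6
ee_pos: [272.1, -451.9, 231.0]
orientation: [0.993, 0.116, -0.0, -0.0]
ft_force: [0.4, -0.5, -0.3]
gripper_width: 85.6
```

Emit:
{"method": "jog_arm", "body": {"motion": [{"delta_pos": [3.2,-2.9,0],"angular": [0,0,0]},{"delta_pos": [6.4,-5.8,0],"angular": [0,0,0]},{"delta_pos": [9.6,-8.8,0],"angular": [0,0,0]},{"delta_pos": [12.8,-11.7,0],"angular": [0,0,0]},{"delta_pos": [16,-14.6,0],"angular": [0,0,0]}]}}

```text
t: 1.1
ee_pos: [394.2, -273.2, 231.1]
orientation: [0.993, 0.116, -0.0, -0.0]
ft_force: [0.7, 0.1, -0.7]
gripper_width: 85.2
```

Emit:
{"method": "jog_arm", "body": {"motion": [{"delta_pos": [3.2,-2.9,0],"angular": [0,0,0]},{"delta_pos": [6.4,-5.8,0],"angular": [0,0,0]},{"delta_pos": [9.6,-8.8,0],"angular": [0,0,3]},{"delta_pos": [12.3,-11.3,0],"angular": [0,0,6]},{"delta_pos": [15.3,-14.0,0],"angular": [0,0,9.8]}]}}

```text
t: 1.6
ee_pos: [510.6, -102.3, 231.0]
orientation: [1.0, 0.029, -0.001, 0.0]
ft_force: [-0.3, -0.0, 0.5]
gripper_width: 85.2
```

```bash
python3 - <<'E'
from h import *
go(510.5,-103,140);print(read_state())
E
```

```text
cm [-0.    0.07  9.1 ] yaw 3.320352905919113
{'t': 1.6, 'joint_positions': array([ 0.21,  0.42, -0.08,  1.79,  0.04,  0.93, -1.4 ]), 'qd': array([-0.81,  0.22,  0.11, -0.39, -0.04,  0.15, -1.33]), 'joint_efforts': array([  2.17, -37.95,  -1.21, -14.35,  -0.06,   0.01,   0.92]), 'ee_pos': array([ 510.58, -102.32,  231.01]), 'orientation': array([ 1.  ,  0.03, -0.  ,  0.  ]), 'ft_force': array([-0.27, -0.02,  0.47]), 'wrist_torque': array([-0.06, -0.06, -0.01]), 'gripper_width': 85.23987155354814}
```

Emit:
{"method": "jog_arm", "body": {"motion": [{"delta_pos": [0,0,3],"angular": [0,0,0]},{"delta_pos": [0,0,6],"angular": [0,0,0]},{"delta_pos": [0,0,8],"angular": [0,0,0]},{"delta_pos": [0,0,9],"angular": [0,0,0]},{"delta_pos": [0,0,9],"angular": [0,0,0]}]}}

```text
t: 2.1
ee_pos: [509.4, -103.3, 140.0]
orientation: [1.0, 0.03, -0.002, -0.0]
ft_force: [0.6, -0.5, -0.2]
gripper_width: 85.3
```

```bash
python3 - <<'E'
from h import *
import cv2
a=snapshot("side");b=snapshot("top")
cv2.imwrite("pics/s1.png",a[:,:,::-1]);cv2.imwrite("pics/t1.png",b[:,:,::-1])
f=lambda i:cv2.resize(i[:,:,::-1],(400,400),interpolation=cv2.INTER_CUBIC)
cv2.imwrite("pics/c1.png",np.hstack([f(a[90:190,260:360]),f(b[190:290,270:370])]))
go(510.5,-103,84);print(read_state()["ee_pos"])
E
```

```text
cm [-0.05 -0.07  5.79] yaw 3.4679834987055695
[ 510.96 -103.66  141.95]
```

View pics/c1.png

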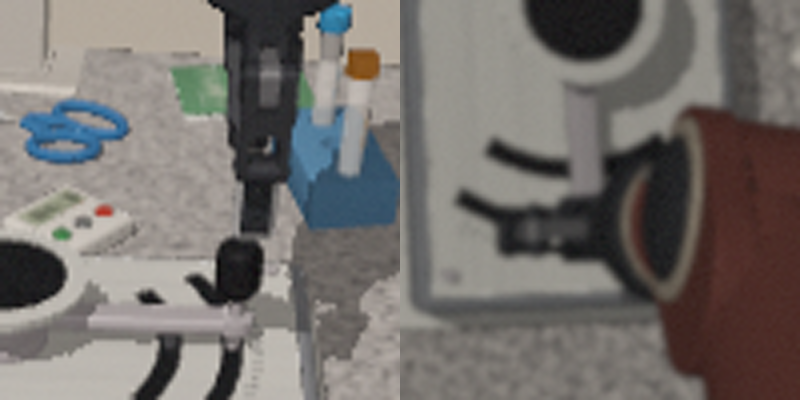

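```bash
python3 - <<'E'
from h import *
for y in(-61,-146):
  for z in (142,155): print(y,z,(proj("side",np.array([511,y,z]))-[260,90])*4)
print((proj("side",np.array([511,-103,118]))-[260,90])*4)
E
```

```text
-61 142 [242.32 249.85]
-61 155 [244.31 228.38]
-146 142 [247.58 167.52]
-146 155 [249.48 146.85]
[241.5  245.76]
```

```bash
python3 - <<'E'
from h import *
for z in(150,180,210): print(at("top",(300,247),z))
import cv2
a=cv2.imread("pics/s1.png")[90:190,280:360];b=cv2.imread("pics/t1.png")[230:265,285:335]
P=np.vstack([cv2.resize(a,(640,800),interpolation=0)[300:],np.zeros((0,640,3),np.uint8)])
Q=cv2.resize(b,(500,350),interpolation=0)
A=cv2.resize(P[:300],(300,141*1)) 
out=np.zeros((600,800,3),np.uint8)
c=cv2.imread("pics/s1.png")[130:180,295:345];out[:400,:400]=cv2.resize(c,(400,400),interpolation=0)
out[:280,400:]=cv2.resize(b,(400,280),interpolation=0)
out=np.clip(out.astype(float)*2,0,255).astype(np.uint8)
cv2.imwrite("pics/c2.png",out[:400])
E
```

```text
[506.91 -52.02 150.  ]
[506.61 -47.22 180.  ]
[506.31 -42.43 210.  ]
```

View pics/c2.png

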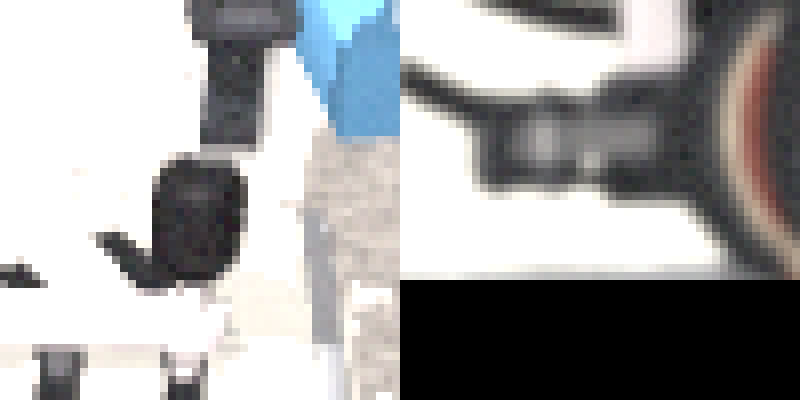

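Both views show the fingers about 3–5 mm nearer the robot than the knob axis: side finger centre at px 324 against the knob at 320, and top row 247 at a greater height. I'll shift +3.5 mm in x, descend and grip.

Emit:
{"method": "jog_arm", "body": {"motion": [{"delta_pos": [0.35,0,1.5],"angular": [0,0,0]},{"delta_pos": [0.35,0,3],"angular": [0,0,0]},{"delta_pos": [0.35,0,4.5],"angular": [0,0,0]},{"delta_pos": [0.35,0,5.6],"angular": [0,0,0]},{"delta_pos": [0.35,0,5.6],"angular": [0,0,0]}]}}

```text
t: 2.7
ee_pos: [513.6, -103.3, 84.9]
orientation: [1.0, 0.03, -0.001, -0.0]
ft_force: [-0.4, -0.1, -0.3]
gripper_width: 85.6
```

Emit:
{"method": "jog_arm", "body": {"motion": [{"delta_pos": [0,0,0],"angular": [0,0,0]},{"delta_pos": [0,0,0],"angular": [0,0,0]},{"delta_pos": [0,0,0],"angular": [0,0,0]}]}}

```text
t: 3.0
ee_pos: [514.5, -103.4, 86.1]
orientation: [1.0, 0.03, 0.001, 0.0]
ft_force: [0.6, -0.1, 0.4]
gripper_width: 85.3
```

Emit:
{"method": "jog_arm", "body": {"motion": [{"delta_pos": [0,0,0],"angular": [0,0,0]},{"delta_pos": [0,0,0],"angular": [0,0,0]},{"delta_pos": [0,0,0],"angular": [0,0,0]},{"delta_pos": [0,0,0],"angular": [0,0,0]},{"delta_pos": [0,0,0],"angular": [0,0,0]}], "gripper": 2.4, "newtons": 20}}

```text
t: 3.5
ee_pos: [513.9, -103.3, 85.4]
orientation: [1.0, 0.03, -0.0, -0.0]
ft_force: [0.6, 0.5, 1.0]
gripper_width: 24.9
```

Emit:
{"method": "jog_arm", "body": {"motion": [{"delta_pos": [0,0,0],"angular": [0,0,0]},{"delta_pos": [0,0,0],"angular": [0,0,0]},{"delta_pos": [0,0,0],"angular": [0,0,0]},{"delta_pos": [0,0,0],"angular": [0,0,0]},{"delta_pos": [0,0,0],"angular": [0,0,0]}]}}

```text
t: 4.0
ee_pos: [513.9, -103.3, 85.4]
orientation: [1.0, 0.03, 0.0, 0.0]
ft_force: [-0.6, -1.0, 1.3]
gripper_width: 25.0
```

```bash
python3 - <<'E'
from h import *
go(510.5,-103,84);print(read_state())
E
```

```text
cm [-0.34 -0.05  0.14] yaw 3.480864918159681
{'t': 4.0, 'joint_positions': array([ 0.2 ,  0.62, -0.07,  1.94,  0.07,  0.58, -1.42]), 'qd': array([-0.,  0., -0., -0., -0., -0.,  0.]), 'joint_efforts': array([ -0.19, -39.97,  -0.47, -10.45,  -0.04,  -0.1 ,   0.01]), 'ee_pos': array([ 513.92, -103.31,   85.38]), 'orientation': array([1.  , 0.03, 0.  , 0.  ]), 'ft_force': array([-0.62, -1.04,  1.32]), 'wrist_torque': array([-0.06,  0.18, -0.02]), 'gripper_width': 24.99388993986651}
```

Emit:
{"method": "jog_arm", "body": {"motion": [{"delta_pos": [0.002,0.13,0],"angular": [0,0,-0.57]},{"delta_pos": [0.004,0.26,0],"angular": [0,0,-1.15]},{"delta_pos": [0.006,0.39,0],"angular": [0,0,-1.72]},{"delta_pos": [0.006,0.39,0],"angular": [0,0,-1.72]}]}}

```text
t: 4.4
ee_pos: [514.2, -107.4, 85.3]
orientation: [0.999, 0.046, 0.0, 0.0]
ft_force: [-0.0, -0.7, 1.8]
gripper_width: 25.0
```

Emit:
{"method": "jog_arm", "body": {"motion": [{"delta_pos": [0.002,0.13,0],"angular": [0,0,-0.57]},{"delta_pos": [0.004,0.26,0],"angular": [0,0,-1.15]},{"delta_pos": [0.006,0.39,0],"angular": [0,0,-1.72]},{"delta_pos": [0.006,0.39,0],"angular": [0,0,-1.72]}]}}

```text
t: 4.8
ee_pos: [514.7, -111.3, 85.3]
orientation: [0.998, 0.061, 0.0, 0.0]
ft_force: [0.0, -0.6, 1.7]
gripper_width: 24.9
```

Emit:
{"method": "jog_arm", "body": {"motion": [{"delta_pos": [0.002,0.13,0],"angular": [0,0,-0.57]},{"delta_pos": [0.004,0.26,0],"angular": [0,0,-1.15]},{"delta_pos": [0.006,0.39,0],"angular": [0,0,-1.72]},{"delta_pos": [0.006,0.39,0],"angular": [0,0,-1.72]}]}}

```text
t: 5.2
ee_pos: [515.3, -115.2, 85.3]
orientation: [0.997, 0.075, 0.0, 0.0]
ft_force: [-0.3, 0.0, 1.6]
gripper_width: 24.9
```

Emit:
{"method": "jog_arm", "body": {"motion": [{"delta_pos": [0.002,0.13,0],"angular": [0,0,-0.57]},{"delta_pos": [0.004,0.26,0],"angular": [0,0,-1.15]},{"delta_pos": [0.006,0.39,0],"angular": [0,0,-1.72]},{"delta_pos": [0.006,0.39,0],"angular": [0,0,-1.72]}]}}

```text
t: 5.6
ee_pos: [515.9, -119.0, 85.3]
orientation: [0.996, 0.09, 0.0, 0.0]
ft_force: [0.2, -0.2, 1.2]
gripper_width: 25.0
```

Emit:
{"method": "jog_arm", "body": {"motion": [{"delta_pos": [0.002,0.13,0],"angular": [0,0,-0.57]},{"delta_pos": [0.004,0.26,0],"angular": [0,0,-1.15]},{"delta_pos": [0.006,0.39,0],"angular": [0,0,-1.72]},{"delta_pos": [0.006,0.39,0],"angular": [0,0,-1.72]}]}}

```text
t: 6.0
ee_pos: [516.7, -122.8, 85.3]
orientation: [0.994, 0.105, 0.0, 0.0]
ft_force: [0.5, 0.5, 0.1]
gripper_width: 25.1
```

Emit:
{"method": "jog_arm", "body": {"motion": [{"delta_pos": [0.002,0.13,0],"angular": [0,0,-0.57]},{"delta_pos": [0.004,0.26,0],"angular": [0,0,-1.15]},{"delta_pos": [0.006,0.39,0],"angular": [0,0,-1.72]},{"delta_pos": [0.006,0.39,0],"angular": [0,0,-1.72]}]}}

```text
t: 6.4
ee_pos: [517.7, -126.6, 85.4]
orientation: [0.993, 0.12, 0.0, 0.0]
ft_force: [0.6, -0.1, 0.3]
gripper_width: 24.9
```

Emit:
{"method": "jog_arm", "body": {"motion": [{"delta_pos": [0.002,0.13,0],"angular": [0,0,-0.57]},{"delta_pos": [0.004,0.26,0],"angular": [0,0,-1.15]},{"delta_pos": [0.006,0.39,0],"angular": [0,0,-1.72]},{"delta_pos": [0.006,0.39,0],"angular": [0,0,-1.72]}]}}

```text
t: 6.8
ee_pos: [518.7, -130.4, 85.4]
orientation: [0.991, 0.135, 0.0, 0.0]
ft_force: [0.4, -0.3, -0.1]
gripper_width: 24.9
```

Emit:
{"method": "jog_arm", "body": {"motion": [{"delta_pos": [0.002,0.13,0],"angular": [0,0,-0.57]},{"delta_pos": [0.004,0.26,0],"angular": [0,0,-1.15]},{"delta_pos": [0.006,0.39,0],"angular": [0,0,-1.72]},{"delta_pos": [0.006,0.39,0],"angular": [0,0,-1.72]}]}}

```text
t: 7.2
ee_pos: [519.8, -134.1, 85.4]
orientation: [0.989, 0.15, 0.0, 0.0]
ft_force: [1.1, 0.6, -0.4]
gripper_width: 25.4
```

Emit:
{"method": "jog_arm", "body": {"motion": [{"delta_pos": [0.002,0.13,0],"angular": [0,0,-0.57]},{"delta_pos": [0.004,0.26,0],"angular": [0,0,-1.15]},{"delta_pos": [0.006,0.39,0],"angular": [0,0,-1.72]},{"delta_pos": [0.006,0.39,0],"angular": [0,0,-1.72]}]}}

```text
t: 7.6
ee_pos: [521.1, -137.8, 85.4]
orientation: [0.986, 0.165, 0.0, 0.0]
ft_force: [2.3, 1.0, -0.4]
gripper_width: 24.8
```

Emit:
{"method": "jog_arm", "body": {"motion": [{"delta_pos": [0.03,0.1,0],"angular": [0,0,-0.45]},{"delta_pos": [0.04,0.2,0],"angular": [0,0,-0.9]},{"delta_pos": [0.04,0.2,0],"angular": [0,0,-0.9]}]}}

```text
t: 7.9
ee_pos: [521.6, -139.2, 85.3]
orientation: [0.985, 0.173, -0.0, -0.0]
ft_force: [0.1, 2.0, 1.2]
gripper_width: 24.8
```

```bash
cat >> h.py <<'E'
def st():
    s=read_state();M=R.from_quat(s["orientation"]).as_matrix()
    print(s["t"],s["ee_pos"],"yaw",np.arctan2(M[1,0],M[0,0]),"Ftool",M.T@s["ft_force"],"Ttool",M.T@s["wrist_torque"],s["gripper_width"])
E
python3 - <<'E'
from h import *
import cv2
st();a=snapshot("side");st()
cv2.imwrite("pics/c3.png",cv2.resize(a[100:220,230:390,::-1],(640,480),interpolation=cv2.INTER_CUBIC))
E
```

```text
7.9 [ 521.57 -139.15   85.34] yaw 0.34685021727590926 Ftool [ 0.81 -1.82 -1.18] Ttool [0.31 0.25 0.02] 24.777043706855572
7.95 [ 521.58 -139.16   85.33] yaw 0.3467592513050604 Ftool [ 0.98 -1.83 -1.51] Ttool [0.36 0.27 0.02] 25.138362168100777
```

View pics/c3.png

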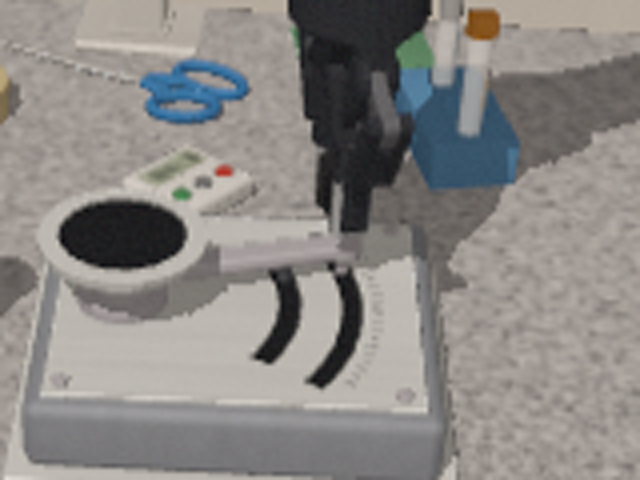

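The picture shows the lever has followed the gripper (boss near crop (340,250)), and resistance is beginning. I'll go a little further.

Emit:
{"method": "jog_arm", "body": {"motion": [{"delta_pos": [0.0,0.07,0],"angular": [0,0,-0.3]},{"delta_pos": [0.0,0.15,0],"angular": [0,0,-0.65]},{"delta_pos": [0.0,0.15,0],"angular": [0,0,-0.65]}]}}

```text
t: 8.25
ee_pos: [522.0, -140.2, 85.2]
orientation: [0.984, 0.178, -0.0, -0.001]
ft_force: [0.2, 3.2, 1.6]
gripper_width: 24.9
```

```bash
python3 -c "
from h import *
st()"
```

```text
8.25 [ 521.95 -140.17   85.25] yaw 0.35837187635010287 Ftool [ 1.35 -2.92 -1.62] Ttool [0.65 0.28 0.05] 24.908172571402698
```

Emit:
{"method": "jog_arm", "body": {"motion": [{"delta_pos": [0.0,0.07,0],"angular": [0,0,-0.3]},{"delta_pos": [0.0,0.15,0],"angular": [0,0,-0.65]},{"delta_pos": [0.0,0.15,0],"angular": [0,0,-0.65]},{"delta_pos": [0.0,0.15,0],"angular": [0,0,-0.65]}]}}

```text
t: 8.65
ee_pos: [522.4, -141.3, 85.2]
orientation: [0.983, 0.184, -0.0, -0.001]
ft_force: [-0.8, 4.3, 1.6]
gripper_width: 25.0
```

```bash
python3 -c "
from h import *
st()"
```

```text
8.65 [ 522.39 -141.3    85.16] yaw 0.3699609758740677 Ftool [ 0.8  -4.29 -1.6 ] Ttool [1.07 0.28 0.08] 25.0407831825571
```

Emit:
{"method": "jog_arm", "body": {"motion": [{"delta_pos": [0.02,-0.78,0],"angular": [0,0,3.44]},{"delta_pos": [0.09,-1.56,0],"angular": [0,0,6.88]},{"delta_pos": [0.21,-2.33,0],"angular": [0,0,10.3]},{"delta_pos": [0.37,-3.09,0],"angular": [0,0,13.75]},{"delta_pos": [0.58,-3.84,0],"angular": [0,0,17.2]}]}}

```text
t: 9.15
ee_pos: [514.1, -105.8, 85.2]
orientation: [0.999, 0.033, -0.0, 0.001]
ft_force: [0.7, 0.5, -0.4]
gripper_width: 25.3
```

Emit:
{"method": "jog_arm", "body": {"motion": [{"delta_pos": [0.002,-0.13,0],"angular": [0,0,0.57]},{"delta_pos": [0.004,-0.26,0],"angular": [0,0,1.15]},{"delta_pos": [0.006,-0.39,0],"angular": [0,0,1.72]},{"delta_pos": [0.006,-0.39,0],"angular": [0,0,1.72]}]}}

```text
t: 9.55
ee_pos: [513.8, -101.1, 85.2]
orientation: [1.0, 0.019, -0.0, 0.0]
ft_force: [-1.8, 0.5, -1.2]
gripper_width: 25.0
```

```bash
python3 -c "
from h import *
st()"
```

```text
9.55 [ 513.81 -101.1    85.21] yaw 0.038552630389244814 Ftool [-1.77 -0.62  1.23] Ttool [ 0.06 -0.17 -0.02] 24.989370969821216
```

Emit:
{"method": "jog_arm", "body": {"motion": [{"delta_pos": [0.002,-0.13,0],"angular": [0,0,0.57]},{"delta_pos": [0.004,-0.26,0],"angular": [0,0,1.15]},{"delta_pos": [0.006,-0.39,0],"angular": [0,0,1.72]},{"delta_pos": [0.006,-0.39,0],"angular": [0,0,1.72]}]}}

```text
t: 9.95
ee_pos: [513.7, -96.4, 85.2]
orientation: [1.0, 0.004, -0.0, -0.0]
ft_force: [-2.3, 0.5, -0.7]
gripper_width: 24.8
```

Emit:
{"method": "jog_arm", "body": {"motion": [{"delta_pos": [0.002,-0.13,0],"angular": [0,0,0.57]},{"delta_pos": [0.004,-0.26,0],"angular": [0,0,1.15]},{"delta_pos": [0.006,-0.39,0],"angular": [0,0,1.72]},{"delta_pos": [0.006,-0.39,0],"angular": [0,0,1.72]}]}}

```text
t: 10.35
ee_pos: [513.7, -92.3, 85.2]
orientation: [1.0, -0.011, -0.0, -0.0]
ft_force: [-2.1, -0.3, 0.4]
gripper_width: 25.2
```

Emit:
{"method": "jog_arm", "body": {"motion": [{"delta_pos": [0.002,-0.13,0],"angular": [0,0,0.57]},{"delta_pos": [0.004,-0.26,0],"angular": [0,0,1.15]},{"delta_pos": [0.006,-0.39,0],"angular": [0,0,1.72]},{"delta_pos": [0.006,-0.39,0],"angular": [0,0,1.72]}]}}

```text
t: 10.75
ee_pos: [513.9, -88.3, 85.2]
orientation: [1.0, -0.026, -0.0, -0.0]
ft_force: [-2.6, -0.6, -0.9]
gripper_width: 25.0
```

Emit:
{"method": "jog_arm", "body": {"motion": [{"delta_pos": [-0.01,-0.13,0],"angular": [0,0,0.57]},{"delta_pos": [-0.02,-0.26,0],"angular": [0,0,1.15]},{"delta_pos": [-0.03,-0.39,0],"angular": [0,0,1.72]},{"delta_pos": [-0.03,-0.39,0],"angular": [0,0,1.72]}]}}

```text
t: 11.15
ee_pos: [514.0, -85.6, 85.3]
orientation: [0.999, -0.041, 0.0, 0.001]
ft_force: [-2.2, -3.7, -2.6]
gripper_width: 25.0
```

```bash
python3 -c "
from h import *
st()"
```

```text
11.15 [514.05 -85.64  85.27] yaw -0.08148657353591589 Ftool [-1.87  3.85  2.58] Ttool [-0.87 -0.47 -0.01] 25.020659201232025
```

Emit:
{"method": "jog_arm", "body": {"motion": [{"delta_pos": [0,-0.03,0],"angular": [0,0,0.1]},{"delta_pos": [0,-0.06,0],"angular": [0,0,0.2]},{"delta_pos": [0,-0.06,0],"angular": [0,0,0.2]},{"delta_pos": [0,-0.06,0],"angular": [0,0,0.2]}]}}

```text
t: 11.55
ee_pos: [514.1, -85.3, 85.3]
orientation: [0.999, -0.043, -0.0, 0.001]
ft_force: [-2.0, -4.0, -1.7]
gripper_width: 24.9
```

```bash
python3 -c "
from h import *
st()"
```

```text
11.55 [514.05 -85.28  85.27] yaw -0.08513573960257156 Ftool [-1.61  4.17  1.73] Ttool [-1.03 -0.44 -0.08] 24.9162254113871
```

```bash
python3 -c "
from h import *
go(515.06,-113.7,85.3)"
```

```text
cm [0.34 2.82 0.  ] yaw -4.8779185649521315
```

Emit:
{"method": "jog_arm", "body": {"motion": [{"delta_pos": [0.02,0.7,0],"angular": [0,0,-3.3]},{"delta_pos": [0.09,1.4,0],"angular": [0,0,-6.7]},{"delta_pos": [0.2,2.2,0],"angular": [0,0,-10]},{"delta_pos": [0.36,2.95,0],"angular": [0,0,-13.4]},{"delta_pos": [0.36,2.95,0],"angular": [0,0,-13.4]}]}}

```text
t: 12.05
ee_pos: [515.2, -114.2, 85.3]
orientation: [0.997, 0.074, -0.0, -0.0]
ft_force: [-3.4, -1.1, -0.3]
gripper_width: 25.0
```

Emit:
{"method": "jog_arm", "body": {"motion": [{"delta_pos": [0,0,0],"angular": [0,0,0]},{"delta_pos": [0,0,0],"angular": [0,0,0]}]}}

```text
t: 12.25
ee_pos: [515.1, -113.3, 85.3]
orientation: [0.997, 0.074, -0.0, -0.0]
ft_force: [-2.7, -2.1, -2.2]
gripper_width: 25.0
```

```bash
python3 -c "
from h import *
st();go(515.06,-113.7,85.3)"
```

```text
12.25 [ 515.12 -113.27   85.31] yaw 0.1486997801811966 Ftool [-2.98  1.66  2.21] Ttool [-0.26 -0.63  0.15] 24.970470656111733
cm [-0.01  0.04  0.  ] yaw 8.519869818905649
```

Emit:
{"method": "jog_arm", "body": {"motion": [{"delta_pos": [-0.05,0.04,0.1],"angular": [0,0,0]},{"delta_pos": [-0.05,0.04,0.2],"angular": [0,0,0]},{"delta_pos": [-0.05,0.04,0.3],"angular": [0,0,0]},{"delta_pos": [-0.05,0.04,0.4],"angular": [0,0,0]},{"delta_pos": [-0.05,0.04,0.4],"angular": [0,0,0]}]}}

```text
t: 12.75
ee_pos: [515.2, -114.0, 81.3]
orientation: [0.997, 0.075, 0.0, -0.0]
ft_force: [-2.7, -0.9, -0.1]
gripper_width: 24.9
```

```bash
python3 -c "
from h import *
st()"
```

```text
12.75 [ 515.16 -113.97   81.35] yaw 0.1498701568525187 Ftool [-2.81  0.44  0.05] Ttool [ 0.02 -0.49  0.15] 24.915481928962052
```

Emit:
{"method": "jog_arm", "body": {"motion": [{"delta_pos": [-0.03,0,0.1],"angular": [0,0,0]},{"delta_pos": [-0.03,0,0.2],"angular": [0,0,0]},{"delta_pos": [-0.03,0,0.2],"angular": [0,0,0]}]}}

```text
t: 13.05
ee_pos: [515.2, -114.1, 79.3]
orientation: [0.997, 0.075, 0.001, -0.0]
ft_force: [-0.9, -0.0, 0.5]
gripper_width: 25.0
```

```bash
python3 -c "
from h import *
st()"
```

```text
13.05 [ 515.17 -114.15   79.33] yaw 0.14974389301203025 Ftool [-0.86 -0.12 -0.46] Ttool [ 0.02 -0.24  0.04] 24.98436362796547
```

Emit:
{"method": "jog_arm", "body": {"motion": [{"delta_pos": [0,0,0.1],"angular": [0,0,0]},{"delta_pos": [0,0,0.2],"angular": [0,0,0]},{"delta_pos": [0,0,0.2],"angular": [0,0,0]}]}}

```text
t: 13.35
ee_pos: [515.1, -114.2, 77.3]
orientation: [0.997, 0.075, 0.001, -0.0]
ft_force: [-0.0, 0.7, 0.1]
gripper_width: 24.9
```

Emit:
{"method": "jog_arm", "body": {"motion": [{"delta_pos": [0,0,0.1],"angular": [0,0,0]},{"delta_pos": [0,0,0.2],"angular": [0,0,0]},{"delta_pos": [0,0,0.2],"angular": [0,0,0]}]}}

```text
t: 13.65
ee_pos: [515.1, -114.3, 75.3]
orientation: [0.997, 0.075, 0.001, -0.0]
ft_force: [0.7, -0.5, 0.1]
gripper_width: 25.2
```

Emit:
{"method": "jog_arm", "body": {"motion": [{"delta_pos": [0,0,0.05],"angular": [0,0,0]},{"delta_pos": [0,0,0.1],"angular": [0,0,0]},{"delta_pos": [0,0,0.1],"angular": [0,0,0]}]}}

```text
t: 13.95
ee_pos: [515.1, -114.3, 74.4]
orientation: [0.997, 0.075, 0.001, 0.0]
ft_force: [1.1, -0.1, 0.9]
gripper_width: 24.9
```

Emit:
{"method": "jog_arm", "body": {"motion": [{"delta_pos": [0,0,0.05],"angular": [0,0,0]},{"delta_pos": [0,0,0.1],"angular": [0,0,0]},{"delta_pos": [0,0,0.1],"angular": [0,0,0]}]}}

```text
t: 14.25
ee_pos: [515.1, -114.3, 73.4]
orientation: [0.997, 0.075, 0.001, 0.0]
ft_force: [2.1, 0.9, 0.4]
gripper_width: 25.1
```

Emit:
{"method": "jog_arm", "body": {"motion": [{"delta_pos": [0,0,0.05],"angular": [0,0,0]},{"delta_pos": [0,0,0.05],"angular": [0,0,0]}]}}

```text
t: 14.45
ee_pos: [515.1, -114.4, 73.3]
orientation: [0.997, 0.075, 0.001, 0.0]
ft_force: [0.5, 0.5, 4.7]
gripper_width: 25.2
```

Emit:
{"method": "jog_arm", "body": {"motion": [{"delta_pos": [0,0,0],"angular": [0,0,0]},{"delta_pos": [0,0,0],"angular": [0,0,0]},{"delta_pos": [0,0,0],"angular": [0,0,0]},{"delta_pos": [0,0,0],"angular": [0,0,0]},{"delta_pos": [0,0,0],"angular": [0,0,0]}], "gripper": 8}}

```text
t: 14.95
ee_pos: [514.2, -114.4, 72.6]
orientation: [0.997, 0.075, -0.0, -0.0]
ft_force: [0.2, 0.1, 0.9]
gripper_width: 80.0
```

Emit:
{"method": "jog_arm", "body": {"motion": [{"delta_pos": [0,0,-2],"angular": [0,0,0]},{"delta_pos": [0,0,-4],"angular": [0,0,0]},{"delta_pos": [0,0,-8],"angular": [0,0,0]},{"delta_pos": [-3,0,-12],"angular": [0,0,0]},{"delta_pos": [-3,4,-15],"angular": [0,0,0]}]}}

```text
t: 15.45
ee_pos: [486.4, -152.6, 223.8]
orientation: [0.997, 0.079, -0.003, -0.003]
ft_force: [2.5, -0.0, -0.7]
gripper_width: 80.1
```

Emit:
{"method": "jog_arm", "body": {"motion": [{"delta_pos": [0,4,0],"angular": [0,0,0]},{"delta_pos": [0,8,0],"angular": [0,0,0]},{"delta_pos": [0,12,0],"angular": [0,0,0]},{"delta_pos": [0,15,0],"angular": [0,0,0]},{"delta_pos": [0,15,0],"angular": [0,0,0]}]}}

```text
t: 15.95
ee_pos: [511.5, -313.1, 222.1]
orientation: [0.998, 0.07, -0.001, 0.002]
ft_force: [-0.6, 0.2, -0.5]
gripper_width: 79.7
```

```bash
python3 - <<'E'
from h import *
import cv2
st();a=snapshot("side");b=snapshot("top")
cv2.imwrite("pics/c4.png",np.hstack([cv2.resize(a[100:220,230:350,::-1],(400,400),interpolation=2),cv2.resize(b[160:290,220:350,::-1],(400,400),interpolation=2)]))
for z in (118,106): print((proj("side",np.array([513,-115,z]))-[230,100])*400/120)
E
```

```text
15.95 [ 511.54 -313.08  222.15] yaw 0.1409559166314846 Ftool [-0.62 -0.26  0.48] Ttool [-0.04 -0.03 -0.  ] 79.73179483048271
[298.82 161.5 ]
[297.42 176.92]
```

View pics/c4.png

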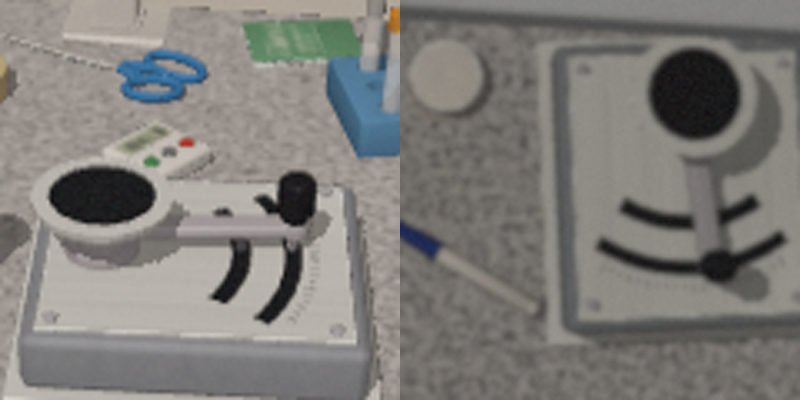

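The knob top is now at crop (298,180). The prediction was row 177 for home and 161 for up, so the knob is home and the gripper is clear of it. I'll hand in.

```bash
python3 -c "
from cell import *
print(hand_in())"
```

```text
the job is handed in; nothing more can be done
None
```

I swung the lever to both ends of its play, brought it to the middle, pushed the knob home and let go. The job is handed in, finished at about 16 s; the hand-in gives no verdict.

- **Finding the middle:** I gripped the knob at 20 N and stopped at nearly the same sideways force each way: about 4.3 N on the right and 4.2 N on the left. The middle of those two points is about 0.08 rad right of where the lever started.
- **Pushing home:** The pin went past the 5 mm plate depth without extra resistance. It stopped after 12.0 mm of travel with 4.7 N.
- **Last checks:** The side picture has the knob top at row 180; I expected 177 for home and 161 for up. The arm ended well clear of everything. The timer, petri dish and marker look undisturbed; I did not re-measure them or re-check the beaker.
- **Disagreement:** Before the grasp the cameras showed the gripper 3–5 mm closer to the robot than its reported position. I moved 3.5 mm to match the pictures, and the grasp held. A steady pull of up to about 3.4 N along the lever during the swings was small enough to ignore.

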